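# Set up the double glue pot at its warmer

## Robot

A 6-joint arm with a two-finger parallel gripper is mounted at the origin on the work surface. World frame = base frame: x ahead of the robot, y to its left, z up, the work surface at z = 0. Lengths are in m, angles in degrees, forces in N, time in s.
With the tool pointing down it reaches from about 0.4 to 0.825 m from the base axis. Payload 7 kg.
Tool frame: the origin (TCP) lies on the centre line of the jaws, within the pads' length; the fingertips stand 19 mm ahead of it and the grasp point (between the pads) is the TCP (r.tips_ahead is the distance from the TCP to the fingertips, in m); z points along the fingers, y is the line along which they close (so a half turn about z gives the same grasp; the last joint's range is limited). The gripper opens to 88 mm and grips with 3 to 60 N. Pads are 19 mm wide; open, the fingers measure 130 mm over their backs; the gripper's body (78 mm by 193 mm) begins 47 mm behind the grasp point.
Start: joints at [81.251, 20.546, 0.682, 0, -70.136, -16.507], TCP at [0.288, 0.61, 0.246] pointing down, gripper open.
Joint ranges: [-176.03, 176.03], [-82.01, 121.73], [-58.28, 71.71], [-173.87, 95.51], [-174.79, -0.11], [-173.66, 173.66]. Speed limits (degrees/s): [136.94, 136.94, 172.46, 180, 180, 180].

## Interface

Orientations are given as [roll, pitch, yaw] about the fixed x, y, z axes, in that order (R = Rz(yaw) Ry(pitch) Rx(roll)).
In Python, from plant import r, viewer, close_job gives the robot as it stands. The module is installed in compiled form; this text tells all that it offers.
- The arm moves only by the tool arm_command, never from a script. Its arguments are lists of equal length, an entry for each row: "travel": the shift along the world's x, y, z scaled (see below), a list of three; "delta_rot": the turn, a rotation vector about the world's x, y, z scaled (see below), a list of three. In form: {"travel": [[dx, dy, dz], ...], "delta_rot": [[rx, ry, rz], ...]}. A call has 1 to 20 rows; each row is the pose to reach, as a shift and turn from the pose commanded when the call began; what a row does not reach only later rows make up. The controller multiplies each number of a shift by 0.5 m and each number of a turn by 90 degrees. A row lasts 1/8 s, in which the tool goes at most 62.5 mm and 10.7 degrees, less where a joint would pass 70% of its speed; a pose out of reach is approached as far as the arm can. A call with a number of a shift or a turn outside -1 to 1 is refused whole. A call with a gripper value outside its range is refused whole. "grip" is the opening, from 0 (shut) to 1 (fully open), set as the call begins (left out, the last holds). The fingers move at their own pace and stop on an object; "newtons" is the grip in N (left out, the last holds). Time passes only in rows, so rows that repeat a pose let the fingers close. It gives the time, the measured TCP pose, the force, the opening and the grip force at its end, in the units of the state.
- r.get_state(): the state, without advancing time (a new reading comes with each control period).
- viewer.capture(name): name is "scene" or "top"; returns a dict with "img" (400x640x3 uint8, red, green, blue), "camera_matrix" (3x3 intrinsics, pixels), "distortion" ([k1, k2, p1, p2, k3] as OpenCV has them; the pictures are not rectified), "R" (3x3) and "t" (3): a world point X has camera coordinates R X + t. Camera axes: x right, y down, z forward; pixel columns grow to the right and rows downward; lengths in m; the calibration is good to about 2 mm. A picture is of the moment at which its call begins. There is no depth.
- close_job(): hands the job in; it is judged then, once.
The state is a dict: "time_s": time; "joints": joint angles; "qd": joint speeds; "joint_torque": joint torques, N m; "tcp_pos": TCP position; "eef_rot": TCP orientation; "contact_force": force on the tool from outside, world axes, zero at the start; "moment": the same for the moment, N m; "gripper_width": finger opening in m; "gripper_force": force on a finger pad.
Only numpy, scipy, OpenCV 4.12 (cv2) and the standard library are available. Lean on these libraries where they do the work, as an engineer would, in place of code of your own. Each camera call takes 0.05 s, during which the arm holds its last target. There are 200 camera calls.

## Task

Get the luthier's glue warmer ready: first slide the wide dark pot along the bench, flat on the bench top and never lifted or tipped, until it is fully home against the inside of the half-round heating collar. Then pick up the tall narrow open steel pot and lower it gently, without dropping it, into the wide pot so that it stands upright on its floor, with the wide pot still fully home. Leave all the other things on the bench where they are.

Things in the scene. Friction and masses are not known exactly. Their poses are not given: they have to be found in the camera images.
- water_pot: wide open water pot, dark steel, straight round wall: 96 mm outside diameter, 60 mm high, wall 5 mm, floor 5 mm thick, 86 mm inside diameter, about 0.55 kg; stands loose on the bench, too wide for the gripper. Origin: centre of its underside; z up along its axis.
- glue_pot: tall narrow open glue pot, bright steel, straight round wall: 60 mm outside diameter, 105 mm high, wall 4 mm, no lid and no handle, about 0.25 kg. Stands on the bench, on the left or the right. Origin: centre of its underside; z up. Standing in the wide pot it rises 50 mm above that pot's rim.
- collar: fixed glue warmer without a floor: half-round aluminium band (40 mm high, 8 mm thick, inside radius 52 mm, 60 degrees to each side of its middle) and behind it a grey control box 75 x 85 mm, 60 mm high, dial to 73 mm. Origin: point on the bench where the wide pot's centre is when fully home, touching the band's middle. x axis: level, from the open mouth to the box (the way to push); z up.
- varnish_can: bystander: closed round can with a paper label, 68 mm diameter, 100 mm high, across the bench from the glue pot. Origin: centre of its underside.
- neck_block: bystander: dark wooden block 110 x 50 x 35 mm. Origin: centre of its underside, x along its length.
- mug: bystander: white ceramic mug, 74 mm diameter, 85 mm high, handle at its +y. Origin: centre of its underside.
- glue_brush: bystander: flat brush lying on the bench along its x axis. Origin: on the bench under its middle.
- screwdriver: bystander: screwdriver lying on the bench along its x axis. Origin: on the bench under its middle.
Things that resemble listed ones, but are neither listed nor needed, are in the scene too. Several things look just like the water_pot: the one meant starts farthest to the robot's right. Leave any green look-alike of the glue_pot alone.

How it is judged:
By the outcome, as a careful person would: the job done as asked, in the order asked, and still so for the second after the job is handed in, with the robot touching nothing.
It also fails if it takes over 64 s, if anything falls off the work surface, if the arm or the gripper's body presses on something with over 40 N, if the wrist force passes 120 N, or if a joint passes its speed limit or range.

## Working session

There is one attempt and no reset: what is moved stays moved. The work goes in short steps, Python scripts to look and compute and a tool call to move; the robot and the scene stay as the last step left them, time stands still between calls to the robot, and variables do not carry over. Pictures are saved under pics/ and viewed, at most 10 in all, crops included, and the job is handed in when it is done.

Besides the shell and the picture viewer there is one more tool, called after "Emit:" by a JSON object that holds its "op" and its "data". arm_command: Moves the arm, as the interface text tells. Shifts and turns lie within -1 to 1; 1 stands for 0.5 m of shift or 90 degrees of turn. Its arguments: {"type":"object","properties":{"travel":{"type":"array"},"delta_rot":{"type":"array"},"grip":{"type":"number"},"newtons":{"type":"number"}},"required":["travel","delta_rot"]}

```bash
mkdir -p pics; python3 - <<'E'
from plant import r, viewer
import cv2, pickle
for n in("scene","top"):
    c=viewer.capture(n); pickle.dump(c,open(n+"0.pkl","wb"))
    cv2.imwrite(f"pics/{n}0.png",cv2.cvtColor(c["img"],cv2.COLOR_RGB2BGR))
    print(n,c["camera_matrix"],c["distortion"],c["R"],c["t"])
print(r.get_state())
E
```

```text
scene [[500.78768927   0.         316.97259301]
 [  0.         500.78768927 209.41487429]
 [  0.           0.           1.        ]] [0.01590806 0.         0.         0.         0.        ] [[-0.77501395  0.63192455  0.00497507]
 [ 0.31891482  0.39790045 -0.86021426]
 [-0.54557009 -0.66509142 -0.5099085 ]] [ 0.45540982 -0.13927062  1.89488728]
top [[379.15086484   0.         323.32906764]
 [  0.         379.15086484 196.97349893]
 [  0.           0.           1.        ]] [-0.00080306  0.          0.          0.          0.        ] [[ 0.013737   -0.99957079  0.02587525]
 [-0.99545229 -0.01611085 -0.09388921]
 [ 0.09426579 -0.02446782 -0.99524635]] [-0.01901946  0.57823183  0.91826666]
{'time_s': 0.1, 'joints': array([ 8.12501066e+01,  2.05872563e+01,  6.39484705e-01, -1.64093734e-02,
       -7.01364821e+01, -1.65055434e+01]), 'qd': array([-0.02353527,  0.06408614,  0.2043522 ,  0.00364497, -0.01560824,
        0.13799109]), 'joint_torque': array([-1.57545488e-03, -5.84160519e+01,  2.93751150e+01,  7.01539367e+00,
        1.01811503e-02, -4.97442488e-05]), 'tcp_pos': array([0.28786165, 0.61009225, 0.24472489]), 'eef_rot': array([ 1.79914835e+02, -9.14810019e-03, -2.52610169e+01]), 'contact_force': array([-0.93973249, -0.02283892, -0.3139959 ]), 'moment': array([-0.02559136,  0.03280332, -0.05747148]), 'gripper_force': 0.0, 'gripper_width': 0.08767592941837148}
```

View pics/scene0.png

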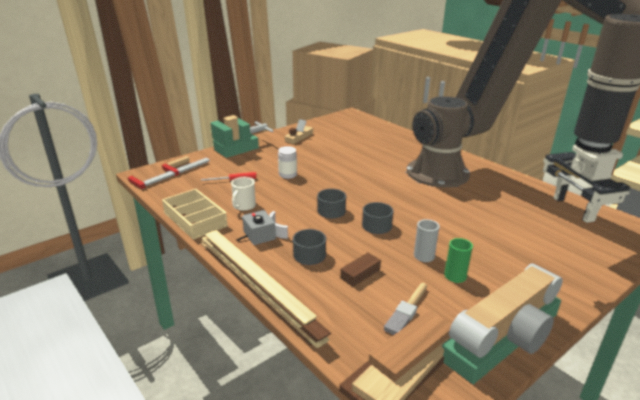

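View pics/top0.png

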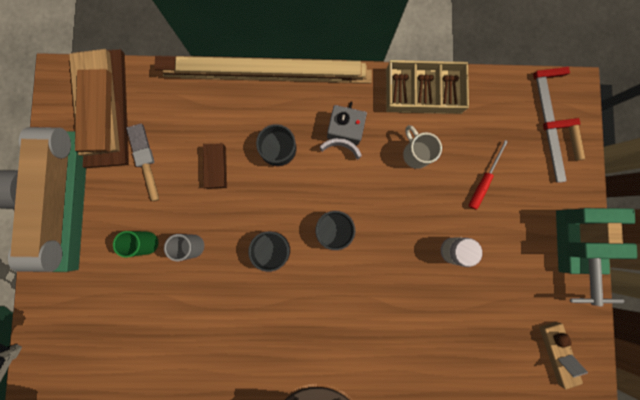

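The top view (robot's left is image left) has three dark pots, at (276,145), (270,250) and (335,230). The one at (335,230) is farthest to the robot's right, so it is the water_pot. The steel glue_pot is at (183,247), and the green look-alike at (134,243) stays put. The collar's arc is at (340,148) and its box at (347,122), with the mouth facing down-image. I'll confirm this in enlarged crops.

```bash
python3 - <<'E'
import cv2,pickle,numpy as np
def crop(n,x0,y0,x1,y1,s):
    im=pickle.load(open(n+"0.pkl","rb"))["img"][y0:y1,x0:x1,::-1]
    im=cv2.resize(np.ascontiguousarray(im),None,fx=s,fy=s,interpolation=cv2.INTER_CUBIC)
    for k in range((x0+9)//10*10,x1,10): cv2.line(im,((k-x0)*s,0),((k-x0)*s,4 if k%50 else 14),(0,255,255),1)
    for k in range((y0+9)//10*10,y1,10): cv2.line(im,(0,(k-y0)*s),(4 if k%50 else 14,(k-y0)*s),(0,255,255),1)
    return im
cv2.imwrite("pics/t1.png",crop("top",290,100,390,260,5)[:600*2][:, :][0:800] if 0 else cv2.resize(crop("top",290,100,390,260,5),None,fx=.75,fy=.75))
a=crop("top",290,95,380,255,3); 
a=crop("top",300,95,375,165,8)
b=crop("scene",230,180,330,250,6)
cv2.imwrite("pics/c1.png",a); 
a2=crop("top",155,200,365,275,3)
b2=crop("scene",300,180,475,290,3)
h=np.zeros((a2.shape[0]+b2.shape[0],max(a2.shape[1],b2.shape[1]),3),np.uint8)
h[:a2.shape[0],:a2.shape[1]]=a2; h[a2.shape[0]:,:b2.shape[1]]=b2
cv2.imwrite("pics/c2.png",h); print(a.shape,h.shape)
E
```

```text
(560, 600, 3) (555, 630, 3)
```

View pics/c1.png

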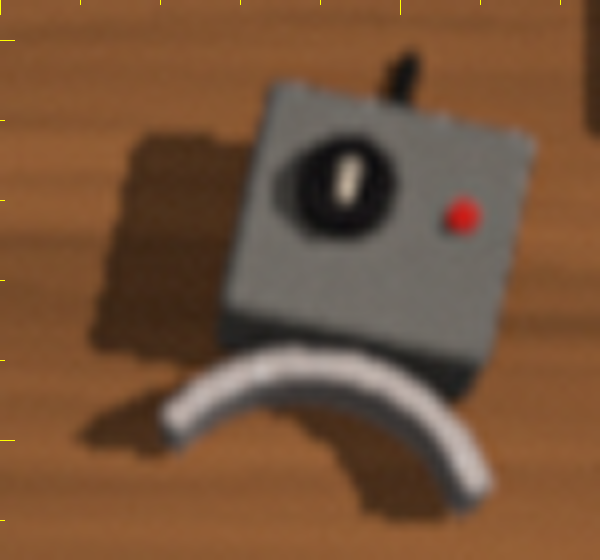

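View pics/c2.png

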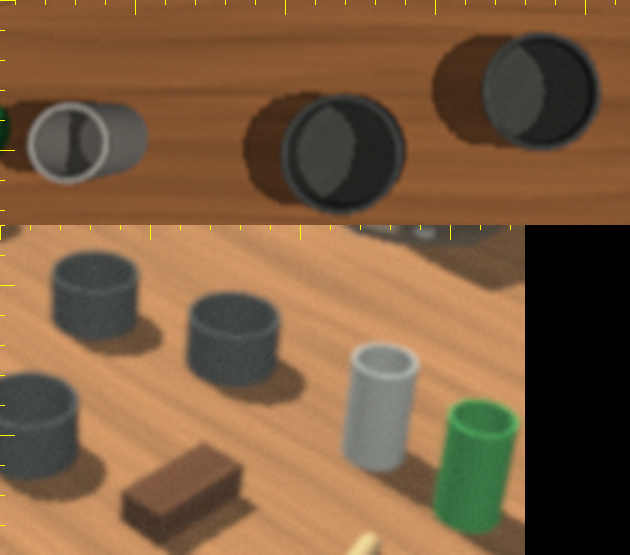

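The crops confirm the water_pot rim centre in the top view at about (335.2,229.9) and the glue_pot rim at about (177.2,247.5). The collar box top corners are near (334,105), (367,112), (360,140) and (328,133), and the band's top face runs from (320,146) to (361,156). Next I'll convert these to positions and check them against the scene view.

```bash
cat > h.py <<'E'
import cv2,pickle,numpy as np
from scipy.optimize import least_squares
def proj(c,P):
    return cv2.projectPoints(np.atleast_2d(np.float64(P)),cv2.Rodrigues(c["R"])[0],c["t"],c["camera_matrix"],c["distortion"])[0].reshape(-1,2)
def world(c,uv,z):
    n=cv2.undistortPoints(np.float64(uv).reshape(-1,1,2),c["camera_matrix"],c["distortion"]).reshape(-1,2)
    d=np.c_[n,np.ones(len(n))]@c["R"]; o=-c["R"].T@c["t"]
    return o+d*((z-o[2])/d[:,2])[:,None]
def circ(x,y,z,rad):
    a=np.linspace(0,2*np.pi,72); return np.c_[x+rad*np.cos(a),y+rad*np.sin(a),0*a+z]
def box(c,x,y,rad,hh):
    p=np.r_[proj(c,circ(x,y,0,rad)),proj(c,circ(x,y,hh,rad))]
    return np.r_[p.min(0),p.max(0)]
def fitpot(obs,rad,hh): # obs: list of (cam,[umin,vmin,umax,vmax])
    f=lambda q:np.concatenate([(box(c,q[0],q[1],rad,hh)-o) for c,o in obs])
    s=least_squares(f,[.6,.05],x_scale=.01,diff_step=1e-3); return s.x,s.fun.round(1)
E
python3 - <<'E'
from h import *
T=pickle.load(open("top0.pkl","rb"));S=pickle.load(open("scene0.pkl","rb"))
print("cam",-T["R"].T@T["t"],-S["R"].T@S["t"])
t=lambda x0,y0,x1,y1:np.array([x0,y0,x1,y1])/3+[155,200,155,200]-.33
s=lambda x0,y0,x1,y1:(np.array([x0,y0-225,x1,y1-225]))/3+[300,180,300,180]-.33
W=(t(482,32,600,149),s(51,251,138,340)); G=(t(27,101,149,185),s(344,343,419,471))
for n,o,rad,hh in(("water",W,.048,.06),("other",(t(282,94,405,214),s(186,291,280,386)),.048,.06),("glue",G,.03,.105)):
    print(n,fitpot([(T,o[0])],rad,hh),fitpot([(S,o[1])],rad,hh),fitpot([(T,o[0]),(S,o[1])],rad,hh))
k=lambda p:np.array(p)/8+[300,95]-.44
b=world(T,k([(275,80),(535,140),(483,362),(225,305)]),.06); print("box",b.round(4).tolist(),np.linalg.norm(b-np.roll(b,1,0),axis=1))
o=world(T,k([(163,405),(225,360),(310,345),(390,370),(450,425),(490,487)]),.04)
i=world(T,k([(180,428),(240,385),(310,375),(375,395),(430,440),(462,492)]),.04)
f=lambda q:np.r_[np.hypot(*(o[:,:2]-q).T)-.06,np.hypot(*(i[:,:2]-q).T)-.052]
q=least_squares(f,[.7,0]);print("band centre",q.x,(q.fun*1e3).round(1))
bc=b.mean(0)[:2]; d1=b[0]-b[3]; d2=b[1]-b[2]
d=(d1+d2)[:2]; e=((b[0]-b[1])+(b[3]-b[2]))[:2]
print("yaw x",np.degrees(np.arctan2(d[1],d[0])),"from y",np.degrees(np.arctan2(-e[0],e[1])),"centre-line",np.degrees(np.arctan2(*(bc-q.x)[::-1])),np.linalg.norm(bc-q.x))
m=(o[0]+o[-1]+i[0]+i[-1])[:2]/4;print("ends dir",np.degrees(np.arctan2(o[0,1]-q.x[1],o[0,0]-q.x[0])),np.degrees(np.arctan2(o[-1,1]-q.x[1],o[-1,0]-q.x[0])))
for nm,u in (("other pot",(276,145)),("mug",(422,148)),("can",(468,252)),("block",(215,150))): print(nm,world(T,[u],.06))
E
```

```text
cam [0.48930234 0.01277249 0.9686834 ] [1.43115825 1.02790447 0.84415086]
water (array([ 0.49717285, -0.03871931]), array([-0.4, -0.7,  0.4,  0.6])) (array([ 0.49788395, -0.03781228]), array([-0.4, -0.5,  0.4,  0.4])) (array([ 0.4972463, -0.0385963]), array([-0.5, -0.7,  0.4,  0.6, -0.4, -0.7,  0.4,  0.3]))
other (array([0.44504621, 0.11859849]), array([-0.6, -0.5,  0.6,  0.4])) (array([0.443983  , 0.11963437]), array([-0.5, -0.5,  0.5,  0.4])) (array([0.44467763, 0.11901024]), array([-0.8, -0.3,  0.5,  0.6, -0.8, -0.5,  0.2,  0.4]))
glue (array([0.4524666 , 0.31696849]), array([ 0.1,  0.5, -0.1, -0.4])) (array([0.45146323, 0.3199876 ]), array([-0.6, -0.2,  0.5,  0.1])) (array([0.45187992, 0.31810191]), array([-0.4,  0.7, -0.6, -0.1, -1.2, -0.4, -0.1, -0.1]))
box [[0.8047, -0.0326, 0.06], [0.7875, -0.1131, 0.06], [0.7174, -0.0973, 0.06], [0.7336, -0.0181, 0.06]] [0.07260321 0.08229683 0.07185727 0.08087927]
band centre [ 0.66550791 -0.0433446 ] [-0.   1.   1.3  0.3 -1.   1.2 -0.9 -0.1 -0.2 -1.  -1.   0.4]
yaw x -12.10327465372678 from y -11.804077206638171 centre-line -12.945348603620626 0.09780566223885498
ends dir 46.526035925870964 -73.60572192251634
other pot [[0.70043907 0.10729094 0.06      ]]
mug [[ 0.70003077 -0.25017164  0.06      ]]
can [[ 0.44838688 -0.35857724  0.06      ]]
block [[0.68523009 0.25405596 0.06      ]]
```

The fits agree:
- **water_pot:** (0.497, -0.0385).
- **glue_pot:** (0.452, 0.318).
- **Collar:** band centre (0.6655, -0.043) with yaw about -12.6°, so the home point is about (0.669, -0.044).

I'll push the pot with the two fingers set 60 mm apart as a cradle behind it. The first heading is about +5°, turning to -12.6° at the end.

Emit:
{"op": "arm_command", "data": {"travel": [[0.3,-0.9,0],[0.3,-0.9,0],[0.3,-0.9,0],[0.3,-0.9,0],[0.3,-0.9,0],[0.3,-0.9,0],[0.3,-0.9,0],[0.3,-0.9,0],[0.3,-0.9,0],[0.3,-0.9,0]], "delta_rot": [[0,0,0.34],[0,0,0.34],[0,0,0.34],[0,0,0.34],[0,0,0.34],[0,0,0.34],[0,0,0.34],[0,0,0.34],[0,0,0.34],[0,0,0.34]], "grip": 0.68}}

```text
time_s: 1.35
tcp_pos: [0.438, 0.1605, 0.2455]
eef_rot: [-180.0, 0.0, 5.3]
contact_force: [0.1, -0.0, -0.6]
gripper_width: 0.0597
gripper_force: 0.0
```

Emit:
{"op": "arm_command", "data": {"travel": [[0,-0.408,0],[0,-0.408,0],[0,-0.408,0],[0,-0.408,0],[0,-0.408,0],[0,-0.408,-0.3],[0,-0.408,-0.3],[0,-0.408,-0.3],[0,-0.408,-0.42],[0,-0.408,-0.42],[0,-0.408,-0.42]], "delta_rot": [[0,0,0],[0,0,0],[0,0,0],[0,0,0],[0,0,0],[0,0,0],[0,0,0],[0,0,0],[0,0,0],[0,0,0],[0,0,0]]}}

```text
time_s: 2.72
tcp_pos: [0.439, -0.0425, 0.0368]
eef_rot: [180.0, -0.0, 5.5]
contact_force: [0.4, 0.3, 0.9]
gripper_width: 0.0598
gripper_force: 0.0
```

```bash
cat > path.py <<'E'
import numpy as np
th=np.radians(-12.6); O=np.array([.6694,-.0442]); ex=np.array([np.cos(th),np.sin(th)]); ey=np.array([-ex[1],ex[0]])
def tcp(x,y,h,off=47):
    a=th+np.radians(h); p=O+ex*x/1e3+ey*y/1e3-off/1e3*np.array([np.cos(a),np.sin(a)]); return p,np.degrees(a)
E
python3 - <<'E'
from path import *
d=ex@(np.array([.4973,-.0385])-O),ey@(np.array([.4973,-.0385])-O); print("pot in collar",d)
x0,y0=np.array(d)*1e3; m=np.tan(np.radians(18))
L=min(60,2*60); xs=np.linspace(x0,-20,19)
# straight of slope m until y=-m*L/2, then parabola of length L
L=50; xb=x0+(-m*L/2-y0)/m
c0=np.array([.438,-.044]); 
for x in xs:
    if x<xb: y=y0+m*(x-x0);h=18
    else:
        t=min((x-xb)/L,1); y=-m*L/2*(1-t)**2; h=np.degrees(np.arctan(m*(1-t)))
    p,a=tcp(x,y,h); q=(p-c0)/.5
    print(f"[{q[0]:.3f}, {q[1]:.3f}, 0] [0,0,{(a-5.34)/90:.3f}]  {x:.0f} {y:.0f} {a:.1f}")
E
```

```text
pot in collar (np.float64(-0.1691986912056187), np.float64(-0.0319797263012941))
[0.025, 0.002, 0] [0,0,0.001]  -169 -32 5.4
[0.042, 0.004, 0] [0,0,0.001]  -161 -29 5.4
[0.060, 0.005, 0] [0,0,0.001]  -153 -27 5.4
[0.077, 0.007, 0] [0,0,0.001]  -144 -24 5.4
[0.094, 0.009, 0] [0,0,0.001]  -136 -21 5.4
[0.112, 0.010, 0] [0,0,0.001]  -128 -19 5.4
[0.129, 0.012, 0] [0,0,0.001]  -119 -16 5.4
[0.146, 0.014, 0] [0,0,0.001]  -111 -13 5.4
[0.164, 0.015, 0] [0,0,0.001]  -103 -10 5.4
[0.181, 0.018, 0] [0,0,-0.004]  -95 -8 5.0
[0.198, 0.023, 0] [0,0,-0.035]  -86 -5 2.2
[0.215, 0.028, 0] [0,0,-0.068]  -78 -3 -0.8
[0.232, 0.033, 0] [0,0,-0.101]  -70 -2 -3.8
[0.249, 0.036, 0] [0,0,-0.135]  -61 -1 -6.8
[0.266, 0.039, 0] [0,0,-0.169]  -53 -0 -9.9
[0.283, 0.040, 0] [0,0,-0.199]  -45 -0 -12.6
[0.300, 0.036, 0] [0,0,-0.199]  -37 -0 -12.6
[0.316, 0.032, 0] [0,0,-0.199]  -28 -0 -12.6
[0.332, 0.029, 0] [0,0,-0.199]  -20 -0 -12.6
```

Emit:
{"op": "arm_command", "data": {"travel": [[0.013,0.001,0],[0.025,0.002,0],[0.042,0.004,0],[0.06,0.005,0],[0.077,0.007,0],[0.094,0.009,0],[0.112,0.01,0],[0.129,0.012,0],[0.146,0.014,0],[0.164,0.015,0],[0.181,0.018,0],[0.198,0.023,0],[0.215,0.028,0],[0.232,0.033,0],[0.249,0.036,0],[0.266,0.039,0],[0.283,0.04,0],[0.296,0.037,0],[0.3,0.036,0]], "delta_rot": [[0,0,0],[0,0,0],[0,0,0],[0,0,0],[0,0,0],[0,0,0],[0,0,0],[0,0,0],[0,0,0],[0,0,0],[0,0,0],[0,0,-0.035],[0,0,-0.07],[0,0,-0.1],[0,0,-0.135],[0,0,-0.17],[0,0,-0.2],[0,0,-0.2],[0,0,-0.2]]}}

```text
time_s: 5.1
tcp_pos: [0.5873, -0.0258, 0.0362]
eef_rot: [180.0, 0.1, -12.7]
contact_force: [-8.6, 3.2, 7.3]
gripper_width: 0.0603
gripper_force: 6.0
```

```bash
python3 - <<'E'
from plant import r, viewer
import cv2, pickle, numpy as np
ims=[]
for n,(x0,y0,x1,y1) in(("scene",(230,170,350,270)),("top",(290,95,400,220))):
    c=viewer.capture(n); pickle.dump(c,open(n+"1.pkl","wb"))
    im=cv2.resize(np.ascontiguousarray(c["img"][y0:y1,x0:x1,::-1]),None,fx=(s:=4 if n=="top" else 3),fy=s,interpolation=cv2.INTER_CUBIC); ims.append(im)
h=np.zeros((500,800,3),np.uint8); h[:300,:360]=ims[0]; h[:500,360:]=ims[1]
cv2.imwrite("pics/p1.png",h); s=r.get_state(); print(s["tcp_pos"],s["eef_rot"],s["contact_force"],s["time_s"])
E
```

```text
[ 0.58735286 -0.02585093  0.03626568] [ 1.79985683e+02  6.48139239e-02 -1.26929948e+01] [-5.05104399  0.71222247  3.96905045] 5.2
```

View pics/p1.png

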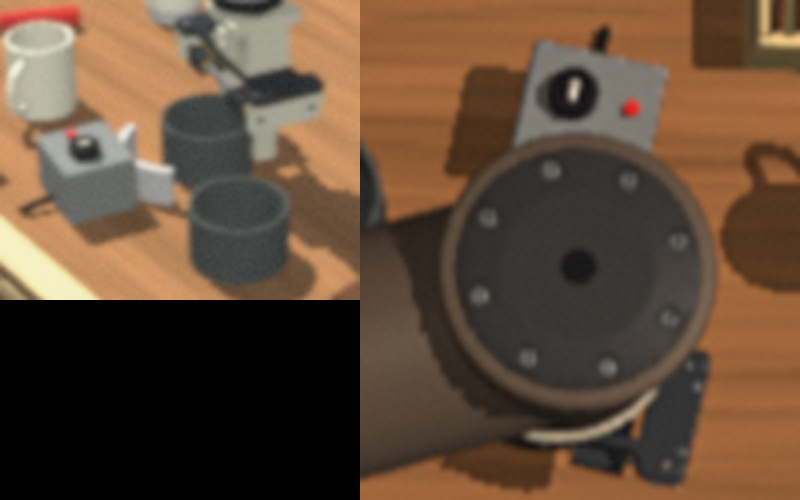

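```bash
python3 - <<'E'
from h import *; from path import *
S=pickle.load(open("scene1.pkl","rb"))
for off in(47,45,49):
    a=np.radians(-12.7); p=np.array([.58735,-.02585])+off/1e3*np.array([np.cos(a),np.sin(a)])
    print(off,p,(p-O)@ex,(p-O)@ey,(box(S,*p,.048,.06)-[230,170,230,170]+.33)*3)
T=pickle.load(open("top1.pkl","rb"))
# refine collar in scene: predicted band/box features
def C(x,y,z): return np.r_[O+ex*x/1e3+ey*y/1e3,z/1e3]
S0=pickle.load(open("scene0.pkl","rb"))
B=[C(-4+R*np.cos(f),R*np.sin(f),z) for f in np.radians([60,-60]) for R in(52,60) for z in(40,0)]
print("band ends scene crop px",((proj(S,B)-[230,170]+.33)*3).round(0).tolist())
E
```

```text
47 [ 0.63320012 -0.03618277] -0.037076970381776216 -7.261080820751033e-05 [158.69867395  92.86321211 252.26816094 190.56660867]
45 [ 0.63124905 -0.03574308] -0.03907696733560275 -6.912015147569894e-05 [160.49598123  92.45210577 254.01395347 190.09218756]
49 [ 0.63515119 -0.03662246] -0.035076973427949694 -7.610146493931477e-05 [156.89954957  93.27471918 250.52062037 191.04151335]
band ends scene crop px [[171.0, 167.0], [172.0, 201.0], [170.0, 172.0], [171.0, 205.0], [136.0, 126.0], [138.0, 158.0], [130.0, 123.0], [132.0, 156.0]]
```

The pot is about 40 mm short of home and on the axis. In the scene crop the band ends land within 1 mm of the prediction, at (173,168) and (133,125). I'll push on along the axis, slowly at the end.

Emit:
{"op": "arm_command", "data": {"travel": [[0.01,-0.002,0],[0.02,-0.0045,0],[0.03,-0.0067,0],[0.04,-0.009,0],[0.05,-0.011,0],[0.058,-0.013,0],[0.062,-0.0138,0],[0.066,-0.0147,0],[0.068,-0.0152,0],[0.068,-0.0152,0]], "delta_rot": [[0,0,0],[0,0,0],[0,0,0],[0,0,0],[0,0,0],[0,0,0],[0,0,0],[0,0,0],[0,0,0],[0,0,0]]}}

```text
time_s: 6.45
tcp_pos: [0.6209, -0.0334, 0.0363]
eef_rot: [180.0, 0.1, -12.7]
contact_force: [-5.1, 0.5, 4.7]
gripper_width: 0.0596
gripper_force: 5.2
```

Emit:
{"op": "arm_command", "data": {"travel": [[0.002,-0.0004,0],[0.004,-0.0009,0],[0.004,-0.0009,0]], "delta_rot": [[0,0,0],[0,0,0],[0,0,0]]}}

```text
time_s: 6.82
tcp_pos: [0.6229, -0.0339, 0.0363]
eef_rot: [180.0, 0.1, -12.7]
contact_force: [-5.7, 2.2, 5.2]
gripper_width: 0.0596
gripper_force: 5.2
```

Emit:
{"op": "arm_command", "data": {"travel": [[0.002,-0.0004,0],[0.004,-0.0009,0],[0.004,-0.0009,0]], "delta_rot": [[0,0,0],[0,0,0],[0,0,0]]}}

```text
time_s: 7.2
tcp_pos: [0.6246, -0.0342, 0.0363]
eef_rot: [180.0, 0.1, -12.7]
contact_force: [-7.2, 2.5, 6.6]
gripper_width: 0.0596
gripper_force: 5.8
```

Emit:
{"op": "arm_command", "data": {"travel": [[0.002,-0.0004,0],[0.003,-0.0007,0],[0.003,-0.0007,0]], "delta_rot": [[0,0,0],[0,0,0],[0,0,0]]}}

```text
time_s: 7.58
tcp_pos: [0.6247, -0.0343, 0.0362]
eef_rot: [180.0, 0.3, -12.7]
contact_force: [-12.4, 4.9, 10.2]
gripper_width: 0.0597
gripper_force: 8.0
```

The force rose from 6 to 13 N while the TCP moved only 0.1 mm, so the pot is home. Its implied centre is (0.6705, -0.0446). I'll back off along the axis, rise, and go above the glue pot.

Emit:
{"op": "arm_command", "data": {"travel": [[-0.005,0.001,0],[-0.02,0.0045,0],[-0.06,0.0134,0],[-0.12,0.027,0],[-0.12,0.027,0.1],[-0.12,0.027,0.2],[-0.12,0.05,0.35],[-0.22,0.15,0.4],[-0.3,0.3,0.4],[-0.35,0.45,0.4],[-0.35,0.55,0.4],[-0.347,0.65,0.4],[-0.347,0.704,0.4],[-0.347,0.704,0.4],[-0.347,0.704,0.4]], "delta_rot": [[0,0,0],[0,0,0],[0,0,0],[0,0,0],[0,0,0],[0,0,0],[0,0,0],[0,0,0],[0,0,0],[0,0,0],[0,0,0],[0,0,0],[0,0,0],[0,0,0],[0,0,0]], "grip": 0.69}}

```text
time_s: 9.45
tcp_pos: [0.4538, 0.3176, 0.2355]
eef_rot: [-180.0, -0.0, -12.6]
contact_force: [-1.4, -0.2, -0.2]
gripper_width: 0.0606
gripper_force: 0.0
```

```bash
python3 - <<'E'
from plant import r, viewer
import cv2, pickle, numpy as np
ims=[]
for n,(x0,y0,x1,y1),s in(("scene",(230,170,350,270),3),("top",(290,95,390,195),4)):
    c=viewer.capture(n); pickle.dump(c,open(n+"2.pkl","wb"))
    ims.append(cv2.resize(np.ascontiguousarray(c["img"][y0:y1,x0:x1,::-1]),None,fx=s,fy=s,interpolation=cv2.INTER_CUBIC))
h=np.zeros((400,760,3),np.uint8); h[:300,:360]=ims[0]; h[:400,360:]=ims[1]
cv2.imwrite("pics/p2.png",h); s=r.get_state(); print(s["tcp_pos"],s["eef_rot"],s["contact_force"],s["time_s"],s["joints"])
E
```

```text
[0.45405819 0.31670044 0.2357682 ] [-1.79980359e+02 -7.53500263e-03 -1.27051693e+01] [ 0.09691533  0.10760777 -0.67353112] 9.55 [ 5.51661353e+01  9.53425259e+00 -1.56504641e+01 -4.62507744e-04
 -6.47942509e+01  2.21288936e+01]
```

View pics/p2.png

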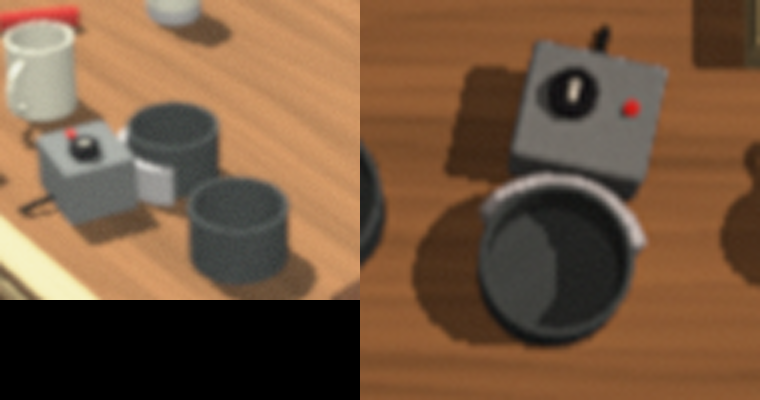

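The water pot sits in the collar, with its rim touching the band's middle in the top view. I'll check its centre and the position of the green neighbour numerically.

```bash
python3 - <<'E'
from h import *; from path import *
T=pickle.load(open("top2.pkl","rb"));S=pickle.load(open("scene2.pkl","rb"));T0=pickle.load(open("top0.pkl","rb"))
p=O+.001*ex
print("pred top",(box(T,*O,.048,.06)-[290,95,290,95]+.37)*4+[360,0,360,0],"scene",(box(S,*O,.048,.06)-[230,170]*2+.33)*3)
d=np.array([479,347,633])-[360,0,360]
f=lambda q:np.r_[((box(T,*q,.048,.06)-[290,95,290,95]+.37)*4+[360,0,360,0])[[0,2,3]]-[479,633,347],((box(S,*q,.048,.06)-[230,170]*2+.33)*3)[[0,1,2]]-[127,102,218]]
s=least_squares(f,O,x_scale=.01,diff_step=1e-3);print("pot",s.x,(s.x-O)@ex,(s.x-O)@ey,s.fun.round(1))
print("green rim",world(T0,[(127,244)],.105))
E
```

```text
pred top [473.73604632 179.04548034 632.47044205 347.89829098] scene [125.09803988 100.61670227 220.18216124 199.51793265]
pot [ 0.66963655 -0.04564585] 0.0005462527201267099 -0.001359423623004949 [-3.   1.8  0.6 -2.9 -1.9  1.1]
green rim [[0.45853686 0.42861004 0.105     ]]
```

Emit:
{"op": "arm_command", "data": {"travel": [[-0.004,0.002,0],[-0.004,0.002,-0.1],[-0.004,0.002,-0.2],[-0.004,0.002,-0.26],[-0.004,0.002,-0.302],[-0.004,0.002,-0.302],[-0.004,0.002,-0.302]], "delta_rot": [[0,0,0],[0,0,0],[0,0,0],[0,0,0],[0,0,0],[0,0,0],[0,0,0]], "grip": 0.9}}

```text
time_s: 10.42
tcp_pos: [0.4526, 0.3188, 0.0856]
eef_rot: [-179.9, -0.0, -12.7]
contact_force: [0.4, 0.1, 0.8]
gripper_width: 0.0789
gripper_force: 0.0
```

Emit:
{"op": "arm_command", "data": {"travel": [[0,0,0],[0,0,0],[0,0,0],[0,0,0],[0,0,0]], "delta_rot": [[0,0,0],[0,0,0],[0,0,0],[0,0,0],[0,0,0]], "grip": 0.6, "newtons": 15}}

```text
time_s: 11.05
tcp_pos: [0.4525, 0.3192, 0.0853]
eef_rot: [-179.9, -0.0, -12.6]
contact_force: [-1.4, 1.4, 6.0]
gripper_width: 0.0607
gripper_force: 15.0
```

Emit:
{"op": "arm_command", "data": {"travel": [[0,0,0.02],[0,0,0.1],[0,0,0.2],[0,0,0.3],[0.03,-0.05,0.3],[0.08,-0.13,0.3],[0.13,-0.22,0.3],[0.18,-0.3,0.3],[0.23,-0.38,0.3],[0.28,-0.465,0.3],[0.33,-0.55,0.3],[0.38,-0.63,0.3],[0.415,-0.69,0.3],[0.43,-0.715,0.3],[0.436,-0.726,0.3],[0.436,-0.726,0.3],[0.436,-0.726,0.3],[0.436,-0.726,0.3]], "delta_rot": [[0,0,0],[0,0,0],[0,0,0],[0,0,0],[0,0,0],[0,0,0],[0,0,0],[0,0,0],[0,0,0],[0,0,0],[0,0,0],[0,0,0],[0,0,0],[0,0,0],[0,0,0],[0,0,0],[0,0,0],[0,0,0]]}}

```text
time_s: 13.3
tcp_pos: [0.6698, -0.0435, 0.2349]
eef_rot: [-180.0, -0.0, -12.6]
contact_force: [-0.1, 0.7, -2.8]
gripper_width: 0.0608
gripper_force: 15.0
```

```bash
python3 - <<'E'
from plant import r, viewer
from h import *
c=viewer.capture("scene"); pickle.dump(c,open("scene3.pkl","wb"))
x0,y0,x1,y1=210,80,350,270
cv2.imwrite("pics/p3.png",cv2.resize(np.ascontiguousarray(c["img"][y0:y1,x0:x1,::-1]),None,fx=3,fy=3,interpolation=cv2.INTER_CUBIC))
s=r.get_state(); print(s["tcp_pos"],s["contact_force"],s["gripper_width"])
p=proj(c,circ(*(s["tcp_pos"]-[0,0,.085]),.03)); print("pred base bbox",(np.r_[p.min(0),p.max(0)]-[x0,y0]*2+.33)*3)
E
```

```text
[ 0.66981441 -0.0436926   0.23487668] [ 0.30547165 -0.51379764 -3.1445092 ] 0.060649966526258856
pred base bbox [199.59098591 302.28635965 260.52317839 330.76548048]
```

View pics/p3.png

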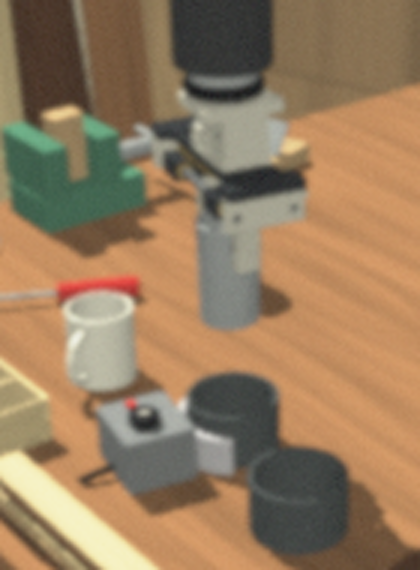

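The glue pot hangs upright with its base at x 199–261, bottom at 328 in the crop, as predicted, and centred over the water pot. I'll lower it.

Emit:
{"op": "arm_command", "data": {"travel": [[0,0,-0.05],[0,0,-0.1],[0,0,-0.14],[0,0,-0.18],[0,0,-0.21],[0,0,-0.235],[0,0,-0.255],[0,0,-0.27],[0,0,-0.278],[0,0,-0.282],[0,0,-0.282]], "delta_rot": [[0,0,0],[0,0,0],[0,0,0],[0,0,0],[0,0,0],[0,0,0],[0,0,0],[0,0,0],[0,0,0],[0,0,0],[0,0,0]]}}

```text
time_s: 14.72
tcp_pos: [0.6702, -0.0444, 0.0938]
eef_rot: [-180.0, -0.0, -12.7]
contact_force: [0.7, 0.7, -3.0]
gripper_width: 0.0608
gripper_force: 15.0
```

Emit:
{"op": "arm_command", "data": {"travel": [[0,0,-0.002],[0,0,-0.004],[0,0,-0.006],[0,0,-0.006]], "delta_rot": [[0,0,0],[0,0,0],[0,0,0],[0,0,0]]}}

```text
time_s: 15.22
tcp_pos: [0.67, -0.0444, 0.0906]
eef_rot: [-180.0, -0.0, -12.7]
contact_force: [0.4, -0.1, -3.3]
gripper_width: 0.0609
gripper_force: 15.0
```

Emit:
{"op": "arm_command", "data": {"travel": [[0,0,-0.001],[0,0,-0.002],[0,0,-0.002]], "delta_rot": [[0,0,0],[0,0,0],[0,0,0]]}}

```text
time_s: 15.6
tcp_pos: [0.6702, -0.0444, 0.0905]
eef_rot: [-180.0, -0.0, -12.6]
contact_force: [-2.6, 1.0, 6.1]
gripper_width: 0.0609
gripper_force: 15.0
```

It has touched down: the vertical force went from -3 to +6 N. I'll release and withdraw upward.

Emit:
{"op": "arm_command", "data": {"travel": [[0,0,0],[0,0,0],[0,0,0],[0,0,0],[0,0,0.01],[0,0,0.05],[0,0,0.12],[0,0,0.22],[0,0,0.32],[-0.1,0.1,0.32],[-0.2,0.2,0.32],[-0.3,0.3,0.32],[-0.3,0.4,0.32],[-0.3,0.5,0.32],[-0.3,0.5,0.32],[-0.3,0.5,0.32]], "delta_rot": [[0,0,0],[0,0,0],[0,0,0],[0,0,0],[0,0,0],[0,0,0],[0,0,0],[0,0,0],[0,0,0],[0,0,0],[0,0,0],[0,0,0],[0,0,0],[0,0,0],[0,0,0],[0,0,0]], "grip": 0.85}}

```text
time_s: 17.6
tcp_pos: [0.5198, 0.2057, 0.2497]
eef_rot: [180.0, 0.0, -12.6]
contact_force: [-0.9, -0.2, 0.4]
gripper_width: 0.0744
gripper_force: 0.0
```

```bash
python3 - <<'E'
from plant import r, viewer
import cv2, pickle, numpy as np
ims=[]
for n,(x0,y0,x1,y1),s in(("scene",(230,150,350,270),3),("top",(290,95,390,195),4)):
    c=viewer.capture(n); pickle.dump(c,open(n+"4.pkl","wb"))
    ims.append(cv2.resize(np.ascontiguousarray(c["img"][y0:y1,x0:x1,::-1]),None,fx=s,fy=s,interpolation=cv2.INTER_CUBIC))
h=np.zeros((400,760,3),np.uint8); h[:360,:360]=ims[0]; h[:400,360:]=ims[1]
cv2.imwrite("pics/p4.png",h); s=r.get_state(); print(s["tcp_pos"],s["time_s"])
a=pickle.load(open("top2.pkl","rb"))["img"][95:195,290:390].astype(int); b=c["img"][95:195,290:390].astype(int)
# band/pot shift before/after: diff outside the glue pot
d=np.abs(a-b).sum(2); print("changed px",np.argwhere(d>60).min(0),np.argwhere(d>60).max(0),(d>60).sum())
E
```

```text
[0.52004074 0.20472386 0.24967329] 17.7
changed px [47  7] [78 64] 706
```

View pics/p4.png

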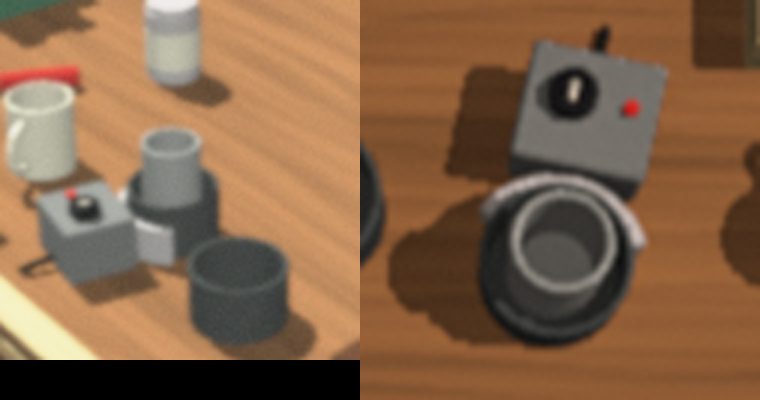

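The glue pot stands upright in the water pot. The top view changed only around the glue pot and its shadow, so the water pot is still home. Handing in.

```bash
python3 -c "
from plant import close_job
print(close_job())"
```

```text
the job is handed in; nothing more can be done
None
```

The job is handed in at about 18 s: the water pot was slid flat on the bench until it met the collar, and the glue pot was lowered gently to stand upright inside it; I moved nothing else, and no verdict was returned.

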